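# Lengthen the telescoping kettle paddle by one hole

### The arm

A 6-joint arm with a two-finger parallel gripper is mounted at the origin on the work surface. World frame = base frame: x ahead of the robot, y to its left, z up, the work surface at z = 0. Lengths are in m, angles in rad, forces in N, time in s.
With the tool pointing down it reaches from about 0.2 to 0.875 m from the base axis. Payload 3.4 kg.
Tool frame: the origin (TCP) lies midway between the tips of the shut fingers; the grasp point (between the pads) lies 19 mm behind it; x points along the fingers, y is the direction in which the jaws open and shut, and the axes are right-handed (so a half turn about x gives the same grasp; the last joint's range is limited). The gripper opens to 94 mm and grips with 3 to 60 N. Pads are 16 mm wide; open, the fingers measure 119 mm over their backs; the gripper's body (75 mm by 177 mm) begins 78 mm behind the grasp point.
Start: joints at [1.088, 0.276, 1.505, -0, 1.361, -0.121], TCP at [0.204, 0.538, 0.205] pointing down, gripper open.
Joint ranges: [-2.89, 2.89], [-0.75, 2.08], [0.22, 2.7], [-1.18, 4.32], [0.11, 2.71], [-2.7, 2.7]. Speed limits (rad/s): [2.57, 2.57, 3.14, 3.14, 3.14, 3.14].

### API

Orientations are given as a unit quaternion [x, y, z, w].
In Python, from cell import arm gives the robot as it stands.
- The arm moves only by the tool send_rows, never from a script. Its argument "increments" is one flat list of numbers, 5 for each row, row after row: the opening, from 0 (shut) to 1 (fully open), then the shift along the world's x, y, z in m, then the turn about the world's z in degrees. In form: [jaw, x, y, z, yaw, jaw, x, y, z, yaw, ...]. A call has 1 to 5 rows; each row is the pose to reach, as a shift and turn from the pose commanded when the call began; what a row does not reach only later rows make up. A row lasts 1/12 s, in which the tool goes at most 41.7 mm and 7.16 degrees, less where a joint would pass 70% of its speed; a pose out of reach is approached as far as the arm can. A call with a gripper value outside its range is refused whole. The fingers move at their own pace and stop on an object; "squeeze" is the grip in N (left out, the last holds). Time passes only in rows, so rows that repeat a pose let the fingers close. It gives the time, the measured TCP pose, the force and the opening at its end, in the units of the state.
- arm.get_obs(): the state, without advancing time (a new reading comes with each control period).
- arm.get_image(name): name is "side" or "top"; returns a dict with "img" (480x640x3 uint8, red, green, blue), "K" (3x3 intrinsics, pixels), "k1" (the pictures are not rectified: a ray, as slopes to the right and down, at radius r is drawn at 1 + k1 r^2 times it, then the intrinsics apply), "T" (4x4, takes a point from camera to world coordinates). Camera axes: x right, y up, looking along -z (the intrinsics and any distortion apply to the point x, -y, -z); pixel columns grow to the right and rows downward; lengths in m; the calibration is good to about 2 mm. A picture is of the moment at which its call begins. There is no depth.
- arm.sign_off(): hands the job in, once; it reports no verdict.
The state is a dict: "t": time; "joint_pos": joint angles; "joint_vel": joint speeds; "effort": joint torques, N m; "position": TCP position; "orientation": TCP orientation; "force": force on the tool from outside, world axes, zero at the start; "moment": the same for the moment, N m; "grip_width": opening from 0.0 (shut) to 1.0 (fully open).
Only numpy, scipy, OpenCV 4.12 (cv2) and the standard library are available. Lean on these libraries where they do the work, as an engineer would, in place of code of your own. Each camera call takes 0.05 s, during which the arm holds its last target.

### The job

The kettle paddle clamped in the bench holder is too short. Press the orange spring button in flush, slide the paddle's tube outwards (blade end away from the clamp, pushing on the red thumb rib) until the button pops fully out of the next hole and locks it, then let go. Work gently: do not force the tube while the button still locks it, do not lean hard on the tube or the button, and leave the steel cup, the spice jar and the clear tub beside it standing where they are.

Things in the scene. Friction and masses are not known exactly. Their poses are not given: they have to be found in the camera images.
- pin_top (a point): Top of the dome of the orange spring button: a 14 mm pin with a half-round head (radius 7 mm). It only moves up and down in the clamped black inner tube; it does not travel with the outer tube. Out, it stands 6 mm proud of the outer tube's flat upper face, which is 90 mm above the table. Axes: z up, y along the tube in the lengthening direction (from clamp to blade).
- pin (a joint): How far the button is pressed in, m: 0 out, 0.006 flush with the tube's upper face, 0.008 below its 2 mm wall, 0.0095 stop. Spring: 3.5 N at first, 6 N at flush, 7 N below the wall. Once it is flush, pushing the tube along with 10 to 20 N drives the round head under the wall by itself; fully out, it locks the tube.
- rib_face (a point): Foot of the red thumb rib's pushing face, on the aluminium outer tube's upper face, 11 mm beyond (+y) the centre of the first hole. The rib travels with the tube: 34 mm across, 6 mm thick, 14 mm high; a closed fingertip pressing the button can push the rib along +y, the lengthening direction (z up). The tube is 34 mm square and level; a white slotted blade, 95 mm wide, is at its +y end.
- sleeve (a joint): How far the tube has been drawn out, m: 0 at the start (button in the first hole), end stops at -0.015 and 0.092. The next hole, 16 mm square like the first, is in the brass plate on the tube behind it (-y); it differs from paddle to paddle and comes over the button somewhere between 0.048 and 0.072 (1 mm of play). It slides with 3 to 5 N while the button is under the wall and stays where left.
- holder_mid (a point): Centre of the holder's dark base plate (150 by 400 mm, 8 mm thick), on the table; y axis along the tube towards the blade. The clamp block (52 mm wide, 95 mm high) is 145 mm towards -y from here, the guide fork (lower than the tube's top) 130 mm towards +y, the button 45 mm towards +y.
- cup: Bystander: steel cup, 68 mm across, 85 mm high; origin under its centre.
- shaker: Bystander: small spice jar with red cap, 48 mm across, 90 mm high; origin under its centre.
- tub: Bystander: clear round tub with white lid, 76 mm across, 60 mm high; origin under its centre.

How it is judged:
By the outcome, as a careful person would: the job done as asked, in the order asked, and still so for the second after the job is handed in, with the robot touching nothing.
It also fails if it takes over 42 s, if anything falls off the work surface, if the arm or the gripper's body presses on something with over 40 N, if the wrist force passes 120 N, or if a joint passes its speed limit or range.

## Working session

There is one attempt and no reset: what is moved stays moved. The work goes in short steps, Python scripts to look and compute and a tool call to move; the robot and the scene stay as the last step left them, time stands still between calls to the robot, and variables do not carry over. Pictures are saved under pics/ and viewed, and the job is handed in when it is done.

Besides the shell and the picture viewer there is one more tool, called after "Call:" by a JSON object that holds its "name" and its "arguments", one argument or row to a line. send_rows: Moves the arm, as the interface text tells. Its arguments: {"type":"object","properties":{"increments":{"type":"array","items":{"type":"number"}},"squeeze":{"type":"number"}},"required":["increments"]}

```bash
mkdir -p pics; ls; python3 - <<'E'
from cell import arm
import cv2, json
for n in("side","top"):
    d=arm.get_image(n); cv2.imwrite(f"pics/{n}0.png",d["img"][:,:,::-1]); print(n,d["K"],d["k1"],d["T"])
print(arm.get_obs())
E
```

```text
pics
side [[602.38860412   0.         334.51599326]
 [  0.         602.38860412 243.02435915]
 [  0.           0.           1.        ]] -0.08890557010278029 [[-0.96564229  0.17950594 -0.18791645  0.39803675]
 [-0.25970354 -0.64031082  0.72288044  0.66828803]
 [ 0.0094364   0.74684648  0.66492953  0.72589228]
 [ 0.          0.          0.          1.        ]]
top [[446.14155453   0.         320.7242351 ]
 [  0.         446.14155453 242.94233945]
 [  0.           0.           1.        ]] -0.06920777749667434 [[-0.00721957  0.98811102 -0.15357243  0.44891765]
 [-0.99994638 -0.00827383 -0.00622692 -0.02330932]
 [-0.00742352  0.15351924  0.98811777  0.8942002 ]
 [ 0.          0.          0.          1.        ]]
{'t': 0.1, 'joint_pos': array([ 1.08798932e+00,  2.76536171e-01,  1.50598632e+00,  1.77121267e-05,
        1.36070579e+00, -1.20998054e-01]), 'joint_vel': array([-1.83731248e-05, -4.65162056e-03, -1.55550878e-03, -5.37192655e-04,
       -3.49244803e-04, -2.03438890e-03]), 'effort': array([ 2.00588591e-03, -4.05456769e+01, -2.37779742e+01,  7.02705095e-02,
        2.98741995e-02, -4.84086354e-05]), 'position': array([0.2032933 , 0.53732568, 0.20469678]), 'orientation': array([ 0.12667314,  0.69574509, -0.12777376,  0.6953895 ]), 'force': array([-0.16264272,  0.63749423, -1.40107865]), 'moment': array([-0.03230021,  0.0091191 , -0.00720517]), 'grip_width': 1.0010204730482344}
```

View pics/side0.png

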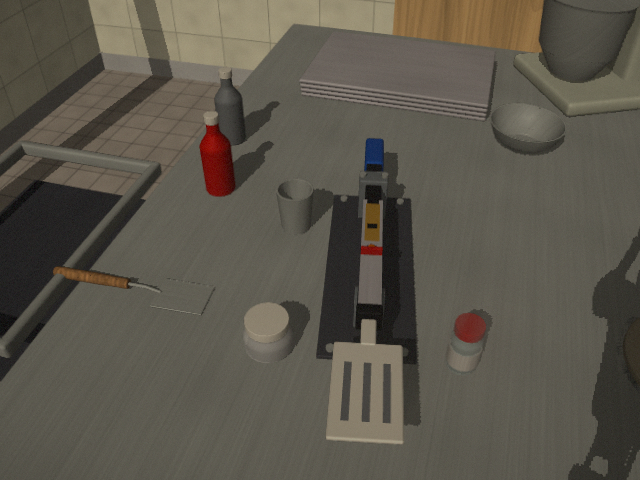

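View pics/top0.png

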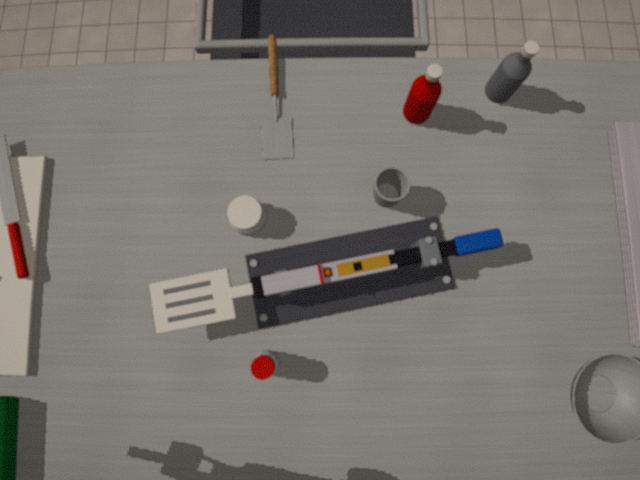

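Side view: the rib is at about (372,250) and the brass plate at (373,220). Top view: the button is at about (327,272), the rib at (320,274), and the next hole is the dark square at (357,266). I'll zoom in next.

```bash
python3 - <<'E'
import cv2
a=cv2.imread("pics/side0.png")[180:330,310:430]; cv2.imwrite("pics/side0z.png",cv2.resize(a,None,fx=4,fy=4,interpolation=cv2.INTER_CUBIC))
a=cv2.imread("pics/top0.png")[215:335,240:460]; cv2.imwrite("pics/top0z.png",cv2.resize(a,(770,420),interpolation=cv2.INTER_CUBIC))
E
```

```text
(no output)
```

View pics/side0z.png

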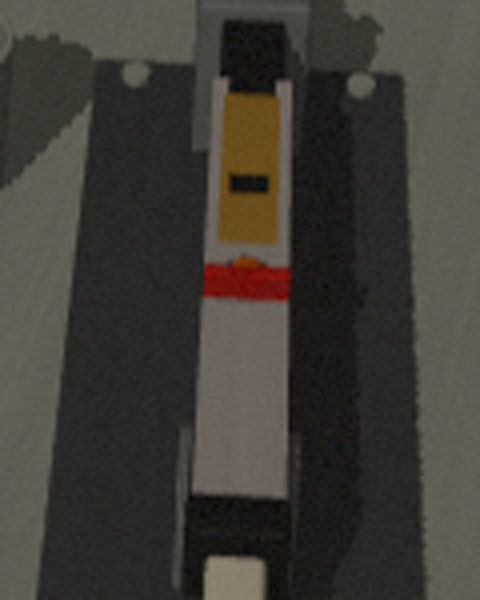

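View pics/top0z.png

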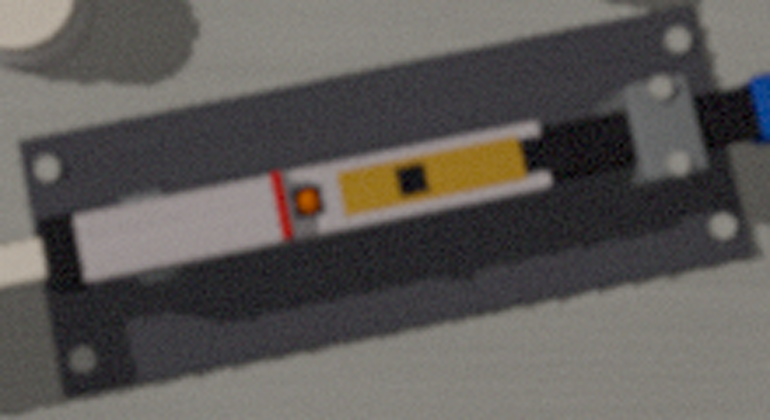

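```bash
cat > h.py <<'E'
import numpy as np, cv2
def ray(d,px):
    K=d["K"];k=d["k1"]
    p=(np.asarray(px,float)-[K[0,2],K[1,2]])/[K[0,0],K[1,1]]
    u=p.copy()
    for _ in range(20): u=p/(1+k*(u@u))
    T=d["T"]; v=T[:3,:3]@np.array([u[0],-u[1],-1.]); return T[:3,3],v
def atz(d,px,z):
    o,v=ray(d,px); return o+v*(z-o[2])/v[2]
def tri(d1,p1,d2,p2):
    o1,v1=ray(d1,p1);o2,v2=ray(d2,p2)
    s=np.linalg.lstsq(np.c_[v1,-v2],o2-o1,rcond=None)[0]
    a=o1+s[0]*v1;b=o2+s[1]*v2
    return (a+b)/2,np.linalg.norm(a-b)
def proj(d,P):
    T=d["T"];c=T[:3,:3].T@(np.asarray(P)-T[:3,3]); u=np.array([c[0]/-c[2],-c[1]/-c[2]]); u=u*(1+d["k1"]*(u@u))
    return u*d["K"][0,0]+[d["K"][0,2],d["K"][1,2]]
E
python3 - <<'E'
from h import *
from cell import arm
s=arm.get_image("side");t=arm.get_image("top")
np.set_printoptions(precision=4,suppress=True)
Z=lambda p:(240+p[0]/3.5-.36,215+p[1]/3.5-.36)
Y=lambda p:(310+p[0]/4-.37,180+p[1]/4-.37)
print("hole",tri(t,Z((412,180)),s,Y((248,183))))
print("btn",tri(t,Z((308,201)),s,Y((247,259))))
print("plate front L/R", tri(t,Z((345,215)),s,Y((219,241))),tri(t,Z((338,172)),s,Y((277,243))))
print("plate back", tri(t,Z((528,175)),s,Y((224,94))),tri(t,Z((522,138)),s,Y((279,94))))
for n,a in (("hole",(412,180)),("pl",(341.5,193.5)),("plb",(525,156.5))): print(n,atz(t,Z(a),.09))
print("btn96",atz(t,Z((308,201)),.095))
print("rib top centre",atz(t,Z((283,205)),.104))
scr=[(47,168),(678,40),(722,227),(82,360)]
w=[atz(t,Z(a),.009) for a in scr]; print(w, np.mean(w,0))
sc2=[atz(s,Y(a),.009) for a in ((135,74),(361,85))]; print(sc2)
cn=[(22,145),(692,8),(755,255),(65,395)]
w=[atz(t,Z(a),.008) for a in cn]; print(w,np.mean(w,0))
d=(w[0]+w[3]-w[1]-w[2]);print(np.degrees(np.arctan2(-d[0],d[1])), np.linalg.norm(d)/2)
hsv=cv2.cvtColor(t["img"],cv2.COLOR_RGB2HSV)
E
```

```text
hole (array([ 0.531 , -0.0844,  0.0876]), np.float64(0.0004157166454201294))
btn (array([ 0.5199, -0.0303,  0.0948]), np.float64(0.0004362885797441113))
plate front L/R (array([ 0.524 , -0.0482,  0.0859]), np.float64(0.021103729414938165)) (array([ 0.5231, -0.0467,  0.092 ]), np.float64(0.024303557195975545))
plate back (array([ 0.5439, -0.144 ,  0.0845]), np.float64(0.02066855013374316)) (array([ 0.5411, -0.1422,  0.0917]), np.float64(0.022029618924391457))
hole [ 0.531  -0.0842  0.09  ]
pl [ 0.5243 -0.0477  0.09  ]
plb [ 0.5427 -0.1431  0.09  ]
btn96 [ 0.5201 -0.0303  0.095 ]
rib top centre [ 0.5174 -0.0175  0.104 ]
[array([0.5478, 0.1179, 0.009 ]), array([ 0.6192, -0.2461,  0.009 ]), array([ 0.5108, -0.2664,  0.009 ]), array([0.4392, 0.0966, 0.009 ])] [ 0.5292 -0.0745  0.009 ]
[array([ 0.6182, -0.2432,  0.009 ]), array([ 0.5101, -0.2647,  0.009 ])]
[array([0.5612, 0.1326, 0.008 ]), array([ 0.6382, -0.2554,  0.008 ]), array([ 0.4947, -0.2849,  0.008 ]), array([0.4198, 0.1061, 0.008 ])] [ 0.5285 -0.0754  0.008 ]
11.035952153580093 0.3968766264166305
```

```bash
python3 - <<'E'
from h import *
from cell import arm
from scipy.spatial.transform import Rotation as R
o=arm.get_obs()
print(R.from_quat(o["orientation"]).as_matrix().round(4))
y=R.from_quat(o["orientation"]).as_matrix()[:,1]; print(np.degrees(np.arctan2(y[1],y[0])), o["position"])
for _ in range(4): print(arm.get_obs()["force"])
E
```

```text
[[-5.000e-04  3.540e-01  9.353e-01]
 [-1.000e-03  9.353e-01 -3.540e-01]
 [-1.000e+00 -1.100e-03 -1.000e-04]]
69.27042041618354 [0.20336904 0.53749429 0.20495388]
[-0.25582974 -0.28917975 -0.70355079]
[-0.25582974 -0.28917975 -0.70355079]
[-0.25582974 -0.28917975 -0.70355079]
[-0.25582974 -0.28917975 -0.70355079]
```

Call:
{"name": "send_rows", "arguments": {
  "increments": [0,0.0195,-0.035,0,-6,0,0.039,-0.07,0,-12,0,0.0585,-0.105,0,-18,0,0.078,-0.14,0,-24,0,0.0975,-0.175,0,-30],
  "squeeze": 20
}}

```text
t: 0.62
position: [0.3013, 0.3611, 0.2053]
orientation: [0.304, 0.638, -0.304, 0.638]
force: [0.6, 0.0, 0.9]
grip_width: 0.682
```

Call:
{"name": "send_rows", "arguments": {
  "increments": [0,0.0195,-0.035,0,-6,0,0.039,-0.07,0,-12,0,0.0585,-0.105,0,-18,0,0.078,-0.14,0,-24,0,0.0975,-0.175,0,-28.3]
}}

```text
t: 1.03
position: [0.3989, 0.186, 0.2056]
orientation: [0.451, 0.544, -0.451, 0.545]
force: [0.4, 0.0, 0.2]
grip_width: 0.327
```

Call:
{"name": "send_rows", "arguments": {
  "increments": [0,0.0195,-0.035,0,0,0,0.039,-0.07,0,0,0,0.0585,-0.105,-0.01,0,0,0.078,-0.14,-0.03,0,0,0.0975,-0.175,-0.05,0]
}}

```text
t: 1.45
position: [0.4945, 0.0156, 0.1584]
orientation: [0.451, 0.545, -0.45, 0.546]
force: [0.7, 1.0, 0.3]
grip_width: 0.007
```

Call:
{"name": "send_rows", "arguments": {
  "increments": [0,0.012,-0.022,0,0,0,0.0237,-0.0447,-0.01,0,0,0.0237,-0.0447,-0.03,0,0,0.0237,-0.0447,-0.03,0,0,0.0237,-0.0447,-0.03,0]
}}

```text
t: 1.87
position: [0.5158, -0.0269, 0.1273]
orientation: [0.45, 0.546, -0.451, 0.544]
force: [0.6, 0.8, 0.3]
grip_width: 0.005
```

```bash
python3 - <<'E'
from h import *
from cell import arm
from scipy.spatial.transform import Rotation as R
np.set_printoptions(precision=4,suppress=True)
s=arm.get_image("side");t=arm.get_image("top");o=arm.get_obs()
M=R.from_quat(o["orientation"]).as_matrix(); y=M[:,1];print(np.degrees(np.arctan2(y[1],y[0])), M[:,0],o["position"],o["force"],o["grip_width"])
print(proj(s,o["position"]),proj(t,o["position"]))
a=s["img"][130:280,310:430,::-1]; cv2.imwrite("pics/side1z.png",cv2.resize(a,None,fx=4,fy=4,interpolation=cv2.INTER_CUBIC))
a=t["img"][215:335,240:460,::-1]; cv2.imwrite("pics/top1z.png",cv2.resize(a,(770,420),interpolation=cv2.INTER_CUBIC))
cv2.imwrite("pics/side1.png",s["img"][:,:,::-1])
E
```

```text
11.008329925452788 [ 0.0005  0.0002 -1.    ] [ 0.517  -0.0265  0.1289] [-0.1423  0.3403 -0.6196] 0.004190165589638381
[373.6705 229.722 ] [325.582  272.1415]
```

View pics/side1z.png

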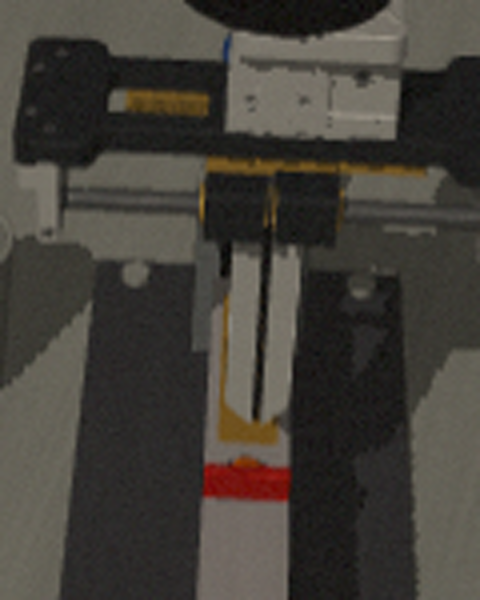

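View pics/top1z.png

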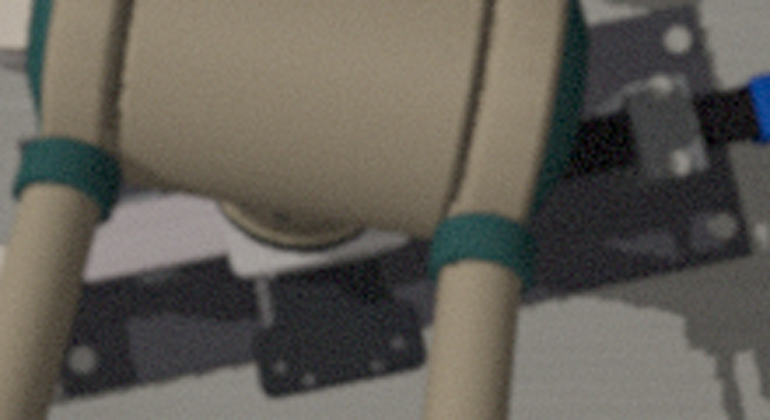

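View pics/side1.png

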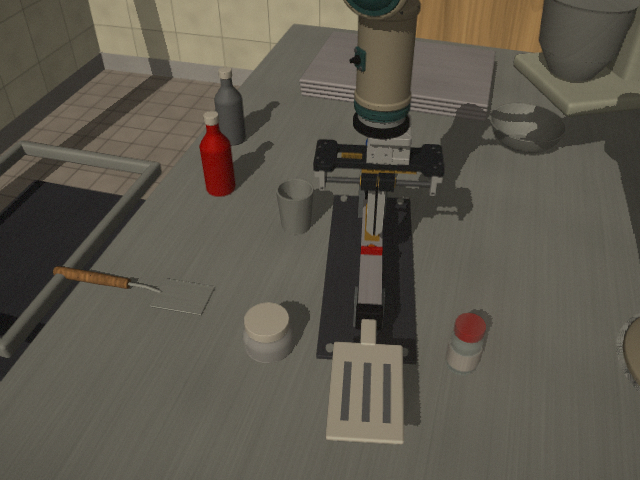

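The side view shows the closed fingertip at zoom (257,415), over the brass plate and short of the button at (247,461). I'll let the arm settle and then correct the offset.

Call:
{"name": "send_rows", "arguments": {
  "increments": [0,0,0,0,0,0,0,0,0,0,0,0,0,0,0]
}}

```text
t: 2.22
position: [0.5173, -0.0265, 0.1292]
orientation: [0.45, 0.545, -0.449, 0.546]
force: [-0.5, -0.7, 0.7]
grip_width: 0.008
```

```bash
python3 - <<'E'
from cell import arm
o=arm.get_obs();print(o["position"],o["force"],o["joint_vel"].round(3))
E
```

```text
[ 0.51730605 -0.02651839  0.1291724 ] [-0.4758236  -0.70408276  0.72013965] [-0.004  0.005  0.002 -0.002 -0.002 -0.002]
```

Call:
{"name": "send_rows", "arguments": {
  "increments": [0,0.003,-0.005,0,0,0,0.003,-0.005,-0.01,0,0,0.003,-0.005,-0.019,0,0,0.003,-0.005,-0.019,0,0,0.003,-0.005,-0.019,0]
}}

```text
t: 2.63
position: [0.519, -0.0319, 0.108]
orientation: [0.45, 0.546, -0.45, 0.545]
force: [0.2, 0.2, 0.5]
grip_width: 0.007
```

```bash
python3 - <<'E'
from h import *
from cell import arm
np.set_printoptions(precision=4,suppress=True)
s=arm.get_image("side");o=arm.get_obs()
p=o["position"];print(p,o["force"])
u=np.array([-.191,.9816,0]);v=np.array([.9816,.191,0])
im=cv2.resize(s["img"][170:280,310:430,::-1],None,fx=5,fy=5,interpolation=cv2.INTER_CUBIC)
cv2.imwrite("pics/side2z.png",im)
for a,b in ((8,12.5),(8,-12.5),(-8,0),(8,0)):
    q=(proj(s,p+u*a/1e3+v*b/1e3)-[310,170]+.5)*5;print(a,b,q)
    cv2.circle(im,tuple(int(x) for x in q),3,(0,255,0),1)
B=np.array([.52,-.0307,0.096]);q=(proj(s,B)-[310,170]+.5)*5;print(q);cv2.circle(im,tuple(int(x) for x in q),3,(255,0,0),1)
cv2.imwrite("pics/side2zm.png",im)
E
```

```text
[ 0.5196 -0.0319  0.1086] [-0.2772  0.2975  0.2273]
8 12.5 [272.2338 353.036 ]
8 -12.5 [352.8397 357.3706]
-8 0 [313.7431 321.5867]
8 0 [312.5207 355.2021]
[308.8862 370.7061]
```

View pics/side2zm.png

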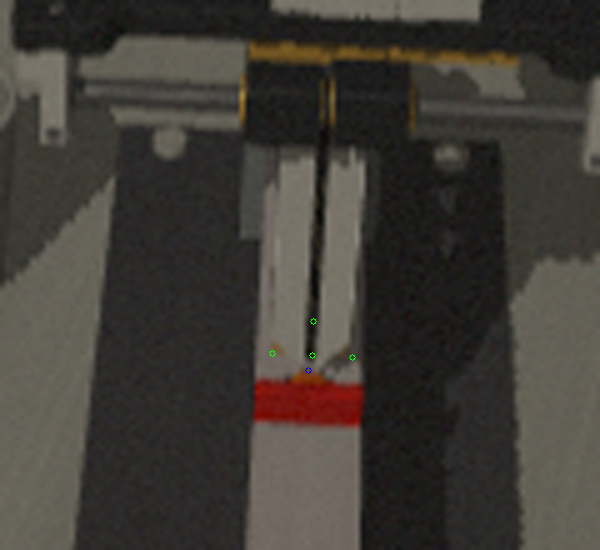

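Call:
{"name": "send_rows", "arguments": {
  "increments": [0,0.0003,0.0005,-0.005,0,0,0.0003,0.0005,-0.009,0,0,0.0003,0.0005,-0.011,0,0,0.0003,0.0005,-0.012,0,0,0.0003,0.0005,-0.012,0]
}}

```text
t: 3.1
position: [0.5201, -0.0315, 0.097]
orientation: [0.45, 0.546, -0.45, 0.545]
force: [-0.5, 0.5, -0.7]
grip_width: 0.007
```

Call:
{"name": "send_rows", "arguments": {
  "increments": [0,0,0,-0.001,0,0,0,0,-0.001,0]
}}

```text
t: 3.27
position: [0.5205, -0.0316, 0.0963]
orientation: [0.45, 0.545, -0.45, 0.546]
force: [-0.2, -0.0, 0.7]
grip_width: 0.006
```

Call:
{"name": "send_rows", "arguments": {
  "increments": [0,0,0,-0.001,0,0,0,0,-0.001,0]
}}

```text
t: 3.43
position: [0.5205, -0.0316, 0.0957]
orientation: [0.45, 0.545, -0.45, 0.546]
force: [-0.9, 0.4, 3.3]
grip_width: 0.004
```

Call:
{"name": "send_rows", "arguments": {
  "increments": [0,0,0,-0.001,0,0,0,0,-0.002,0,0,0,0,-0.002,0]
}}

```text
t: 3.68
position: [0.5205, -0.0315, 0.0935]
orientation: [0.45, 0.545, -0.45, 0.546]
force: [0.1, 0.1, 4.7]
grip_width: 0.006
```

Call:
{"name": "send_rows", "arguments": {
  "increments": [0,0,0,-0.001,0,0,0,0,-0.002,0,0,0,0,-0.002,0]
}}

```text
t: 3.93
position: [0.5205, -0.0316, 0.0913]
orientation: [0.45, 0.545, -0.45, 0.546]
force: [-1.0, 0.0, 5.0]
grip_width: 0.008
```

Call:
{"name": "send_rows", "arguments": {
  "increments": [0,0,0,-0.0005,0,0,0,0,-0.0005,0]
}}

```text
t: 4.1
position: [0.5205, -0.0315, 0.0909]
orientation: [0.45, 0.545, -0.45, 0.546]
force: [0.1, 0.5, 5.5]
grip_width: 0.006
```

Call:
{"name": "send_rows", "arguments": {
  "increments": [0,0,0,-0.0005,0,0,0,0,-0.0005,0]
}}

```text
t: 4.27
position: [0.5205, -0.0316, 0.0904]
orientation: [0.45, 0.545, -0.45, 0.546]
force: [-0.2, 0.0, 6.1]
grip_width: 0.004
```

Call:
{"name": "send_rows", "arguments": {
  "increments": [0,0,0,-0.0004,0,0,0,0,-0.0004,0]
}}

```text
t: 4.43
position: [0.5206, -0.0316, 0.0902]
orientation: [0.45, 0.545, -0.45, 0.546]
force: [-0.6, -0.4, 6.8]
grip_width: 0.005
```

Call:
{"name": "send_rows", "arguments": {
  "increments": [0,0,0,-0.0003,0,0,0,0,-0.0003,0]
}}

```text
t: 4.6
position: [0.5206, -0.0316, 0.0901]
orientation: [0.45, 0.545, -0.45, 0.546]
force: [-0.7, 0.1, 8.4]
grip_width: 0.004
```

Call:
{"name": "send_rows", "arguments": {
  "increments": [0,-0.0002,0.001,0,0,0,-0.0004,0.002,0,0]
}}

```text
t: 4.77
position: [0.5205, -0.0311, 0.0902]
orientation: [0.449, 0.545, -0.45, 0.547]
force: [-0.1, -4.0, 7.0]
grip_width: 0.005
```

Call:
{"name": "send_rows", "arguments": {
  "increments": [0,-0.0002,0.001,0,0,0,-0.0002,0.001,0,0]
}}

```text
t: 4.93
position: [0.5208, -0.03, 0.0902]
orientation: [0.449, 0.544, -0.45, 0.547]
force: [0.7, -3.4, 6.6]
grip_width: 0.006
```

Call:
{"name": "send_rows", "arguments": {
  "increments": [0,-0.0002,0.001,0,0,0,-0.0002,0.001,0,0]
}}

```text
t: 5.1
position: [0.5209, -0.029, 0.0903]
orientation: [0.45, 0.544, -0.45, 0.547]
force: [0.8, -3.3, 6.1]
grip_width: 0.008
```

Call:
{"name": "send_rows", "arguments": {
  "increments": [0,-0.0002,0.001,0,0,0,-0.0002,0.001,0,0]
}}

```text
t: 5.27
position: [0.5209, -0.0284, 0.0903]
orientation: [0.449, 0.544, -0.45, 0.547]
force: [-0.0, -3.9, 6.3]
grip_width: 0.002
```

Call:
{"name": "send_rows", "arguments": {
  "increments": [0,-0.0002,0.001,0,0,0,-0.0002,0.001,0,0]
}}

```text
t: 5.43
position: [0.5208, -0.028, 0.0903]
orientation: [0.449, 0.544, -0.45, 0.548]
force: [0.4, -4.3, 6.4]
grip_width: 0.009
```

Call:
{"name": "send_rows", "arguments": {
  "increments": [0,-0.0002,0.001,0,0,0,-0.0002,0.001,0,0]
}}

```text
t: 5.6
position: [0.5206, -0.0269, 0.0903]
orientation: [0.449, 0.544, -0.45, 0.548]
force: [1.0, -5.1, 5.6]
grip_width: 0.006
```

Call:
{"name": "send_rows", "arguments": {
  "increments": [0,-0.0002,0.001,0,0,0,-0.0002,0.001,0,0]
}}

```text
t: 5.77
position: [0.5203, -0.0259, 0.0903]
orientation: [0.449, 0.544, -0.45, 0.548]
force: [1.4, -5.6, 5.1]
grip_width: 0.005
```

```bash
python3 - <<'E'
from h import *
from cell import arm
s=arm.get_image("side");o=arm.get_obs()
print(o["position"],o["force"],o["moment"])
cv2.imwrite("pics/side3z.png",cv2.resize(s["img"][170:280,310:430,::-1],None,fx=5,fy=5,interpolation=cv2.INTER_CUBIC))
E
```

```text
[ 0.52035201 -0.0258293   0.0902872 ] [-0.02084746 -4.57988828  5.31260409] [-1.04167992 -0.0510423  -0.03489991]
```

View pics/side3z.png

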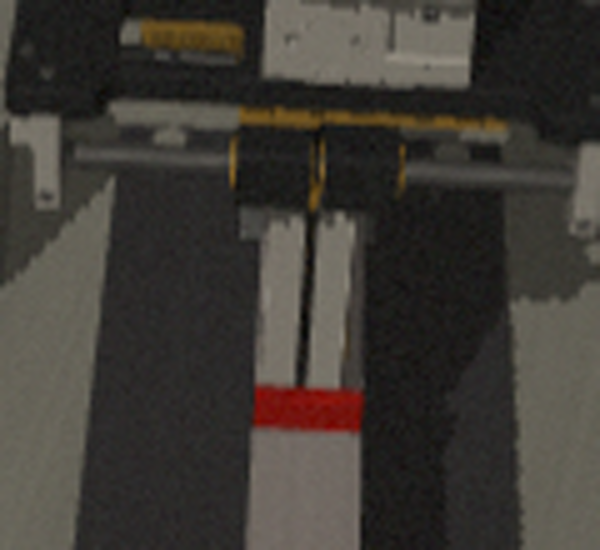

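Call:
{"name": "send_rows", "arguments": {
  "increments": [0,0,0,-0.0005,0,0,0,0,-0.0005,0]
}}

```text
t: 5.98
position: [0.5204, -0.0258, 0.0901]
orientation: [0.449, 0.544, -0.45, 0.548]
force: [0.2, -3.9, 7.5]
grip_width: 0.007
```

Call:
{"name": "send_rows", "arguments": {
  "increments": [0,-0.0002,0.001,0,0,0,-0.0002,0.001,0,0]
}}

```text
t: 6.15
position: [0.5203, -0.0251, 0.0902]
orientation: [0.449, 0.544, -0.45, 0.548]
force: [0.4, -6.1, 7.6]
grip_width: 0.006
```

Call:
{"name": "send_rows", "arguments": {
  "increments": [0,-0.0002,0.001,0,0,0,-0.0002,0.001,0,0]
}}

```text
t: 6.32
position: [0.5202, -0.0247, 0.0901]
orientation: [0.449, 0.543, -0.45, 0.548]
force: [0.3, -7.3, 7.8]
grip_width: 0.005
```

Call:
{"name": "send_rows", "arguments": {
  "increments": [0,-0.0002,0.001,0,0,0,-0.0002,0.001,0,0]
}}

```text
t: 6.48
position: [0.5201, -0.0242, 0.0902]
orientation: [0.448, 0.543, -0.45, 0.549]
force: [-0.4, -8.1, 6.8]
grip_width: 0.005
```

Call:
{"name": "send_rows", "arguments": {
  "increments": [0,-0.0002,0.001,0,0,0,-0.0002,0.001,0,0]
}}

```text
t: 6.65
position: [0.5201, -0.0239, 0.0902]
orientation: [0.448, 0.543, -0.451, 0.549]
force: [0.2, -10.6, 6.0]
grip_width: 0.007
```

Call:
{"name": "send_rows", "arguments": {
  "increments": [0,-0.0002,0.001,0,0,0,-0.0002,0.001,0,0]
}}

```text
t: 6.82
position: [0.52, -0.0235, 0.0902]
orientation: [0.448, 0.543, -0.451, 0.549]
force: [0.9, -11.2, 5.6]
grip_width: 0.006
```

Call:
{"name": "send_rows", "arguments": {
  "increments": [0,-0.0002,0.001,0,0,0,-0.0002,0.001,0,0]
}}

```text
t: 6.98
position: [0.5198, -0.0223, 0.0902]
orientation: [0.448, 0.543, -0.451, 0.549]
force: [0.5, -10.4, 5.4]
grip_width: 0.009
```

Call:
{"name": "send_rows", "arguments": {
  "increments": [0,-0.0002,0.001,0,0,0,-0.0002,0.001,0,0]
}}

```text
t: 7.15
position: [0.5192, -0.0194, 0.0901]
orientation: [0.449, 0.544, -0.45, 0.548]
force: [-0.0, -5.2, 7.2]
grip_width: 0.005
```

Call:
{"name": "send_rows", "arguments": {
  "increments": [0,-0.0002,0.001,0,0,0,-0.0002,0.001,0,0]
}}

```text
t: 7.32
position: [0.5188, -0.0179, 0.0901]
orientation: [0.449, 0.544, -0.45, 0.548]
force: [0.7, -4.0, 7.3]
grip_width: 0.004
```

Call:
{"name": "send_rows", "arguments": {
  "increments": [0,0,0,0.002,0,0,0,0,0.004,0,0,0,0,0.004,0]
}}

```text
t: 7.57
position: [0.5179, -0.0178, 0.0926]
orientation: [0.449, 0.544, -0.45, 0.547]
force: [0.9, -6.6, -0.2]
grip_width: 0.006
```

Call:
{"name": "send_rows", "arguments": {
  "increments": [0,-0.0004,0.002,0,0,0,-0.0008,0.004,0,0,0,-0.0012,0.006,0,0,0,-0.0016,0.008,0,0,0,-0.002,0.01,0,0]
}}

```text
t: 7.98
position: [0.516, -0.0079, 0.0926]
orientation: [0.449, 0.544, -0.451, 0.547]
force: [1.6, -7.0, 0.7]
grip_width: 0.004
```

```bash
python3 - <<'E'
from h import *
from cell import arm
s=arm.get_image("side");o=arm.get_obs()
print(o["position"],o["force"],o["moment"])
cv2.imwrite("pics/side4z.png",cv2.resize(s["img"][170:290,310:430,::-1],None,fx=5,fy=5,interpolation=cv2.INTER_CUBIC))
E
```

```text
[ 0.51580016 -0.007196    0.09264231] [ 0.80340601 -4.29523458  1.06962194] [-0.81231768 -0.18630815  0.01918895]
```

View pics/side4z.png

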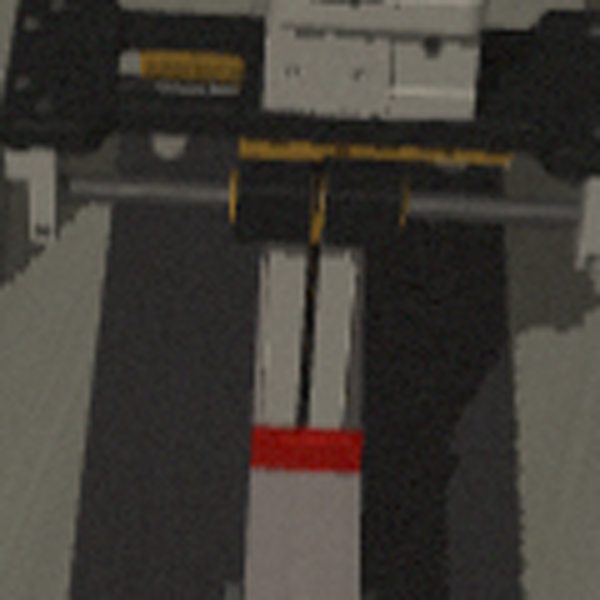

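The rib now sits at zoom (307,449), so the tube is travelling with the finger and the slide force is about 4–6 N. I'll keep going.

Call:
{"name": "send_rows", "arguments": {
  "increments": [0,-0.0004,0.002,0,0,0,-0.0008,0.004,0,0,0,-0.0012,0.006,0,0,0,-0.0016,0.008,0,0,0,-0.002,0.01,0,0]
}}

```text
t: 8.45
position: [0.5139, 0.0024, 0.0927]
orientation: [0.449, 0.544, -0.45, 0.547]
force: [0.7, -6.2, -0.6]
grip_width: 0.002
```

Call:
{"name": "send_rows", "arguments": {
  "increments": [0,-0.0004,0.002,0,0,0,-0.0008,0.004,0,0,0,-0.0012,0.006,0,0,0,-0.0015,0.0075,0,0,0,-0.0018,0.009,0,0]
}}

```text
t: 8.87
position: [0.5121, 0.0115, 0.0927]
orientation: [0.449, 0.545, -0.45, 0.547]
force: [2.4, -6.9, -1.4]
grip_width: 0.007
```

```bash
python3 - <<'E'
from h import *
from cell import arm
s=arm.get_image("side");t=arm.get_image("top");o=arm.get_obs()
print(o["position"],o["force"],o["moment"])
cv2.imwrite("pics/side5z.png",cv2.resize(s["img"][180:300,310:430,::-1],None,fx=5,fy=5,interpolation=cv2.INTER_CUBIC))
cv2.imwrite("pics/top5.png",t["img"][:,:,::-1])
E
```

```text
[0.51198112 0.01219703 0.09262936] [ 0.96320608 -5.0446265  -2.36660796] [-0.95722174 -0.26422126  0.04560511]
```

View pics/side5z.png

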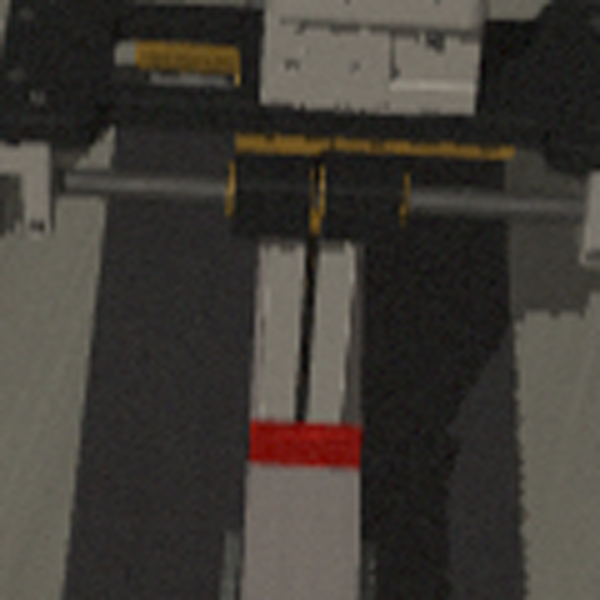

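View pics/top5.png

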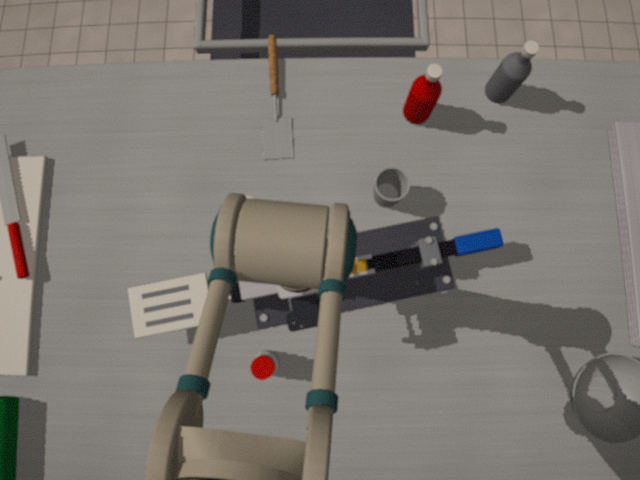

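Call:
{"name": "send_rows", "arguments": {
  "increments": [0,-0.0003,0.0015,0,0,0,-0.0006,0.003,0,0,0,-0.0009,0.0045,0,0,0,-0.0012,0.006,0,0,0,-0.0014,0.007,0,0]
}}

```text
t: 9.38
position: [0.5104, 0.0202, 0.0927]
orientation: [0.45, 0.545, -0.45, 0.546]
force: [1.6, -2.8, -2.6]
grip_width: 0.006
```

Call:
{"name": "send_rows", "arguments": {
  "increments": [0,-0.0002,0.001,0,0,0,-0.0003,0.0015,0,0]
}}

```text
t: 9.55
position: [0.5088, 0.023, 0.0928]
orientation: [0.45, 0.546, -0.45, 0.545]
force: [-0.3, 0.5, -0.3]
grip_width: 0.005
```

Call:
{"name": "send_rows", "arguments": {
  "increments": [0,-0.0002,0.001,0,0,0,-0.0002,0.001,0,0]
}}

```text
t: 9.72
position: [0.5087, 0.0237, 0.0929]
orientation: [0.45, 0.546, -0.45, 0.545]
force: [-0.2, -0.4, 0.3]
grip_width: 0.005
```

The force fell to about zero at y≈0.023, so the button may have popped and pulled the tube ahead. I'll take a picture.

```bash
python3 - <<'E'
from h import *
from cell import arm
s=arm.get_image("side");t=arm.get_image("top");o=arm.get_obs()
print(o["position"],o["force"],o["moment"])
cv2.imwrite("pics/side6z.png",cv2.resize(s["img"][180:300,310:430,::-1],None,fx=5,fy=5,interpolation=cv2.INTER_CUBIC))
cv2.imwrite("pics/top6z.png",cv2.resize(t["img"][215:335,240:460,::-1],(770,420),interpolation=cv2.INTER_CUBIC))
E
```

```text
[0.50901635 0.02342187 0.09301587] [-0.61366234 -0.11353143  0.07054079] [-0.06561182  0.07791085  0.01369562]
```

View pics/side6z.png

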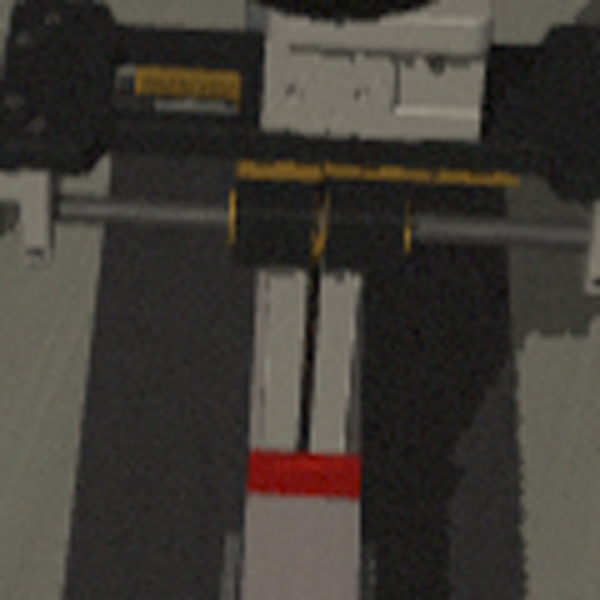

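View pics/top6z.png

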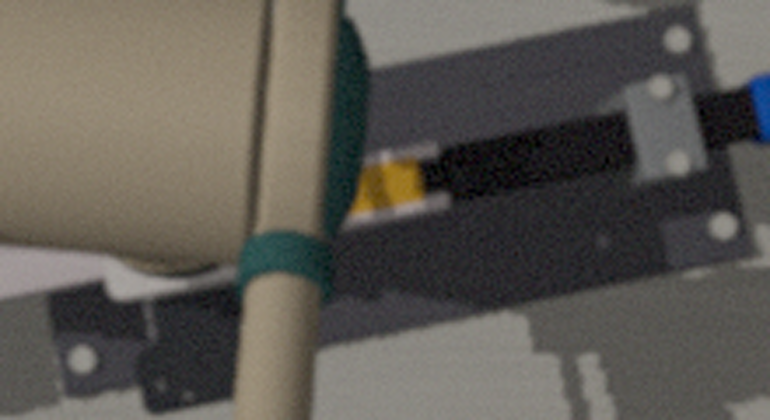

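Call:
{"name": "send_rows", "arguments": {
  "increments": [0,-0.0001,0.0007,0,0,0,-0.0001,0.0007,0,0]
}}

```text
t: 9.98
position: [0.5092, 0.0239, 0.0931]
orientation: [0.45, 0.546, -0.45, 0.545]
force: [-0.3, -0.7, 0.4]
grip_width: 0.005
```

Call:
{"name": "send_rows", "arguments": {
  "increments": [0,-0.0001,0.0007,0,0,0,-0.0001,0.0007,0,0]
}}

```text
t: 10.15
position: [0.5092, 0.0241, 0.0931]
orientation: [0.45, 0.545, -0.45, 0.546]
force: [0.4, -2.2, 0.3]
grip_width: 0.006
```

Call:
{"name": "send_rows", "arguments": {
  "increments": [0,-0.0001,0.0007,0,0,0,-0.0001,0.0007,0,0]
}}

```text
t: 10.32
position: [0.5091, 0.0246, 0.0931]
orientation: [0.45, 0.545, -0.45, 0.546]
force: [-0.4, -3.5, 0.8]
grip_width: 0.004
```

Call:
{"name": "send_rows", "arguments": {
  "increments": [0,-0.0001,0.0007,0,0,0,-0.0001,0.0007,0,0]
}}

```text
t: 10.48
position: [0.5089, 0.0256, 0.0931]
orientation: [0.45, 0.545, -0.45, 0.546]
force: [0.8, -3.3, 0.3]
grip_width: 0.006
```

Call:
{"name": "send_rows", "arguments": {
  "increments": [0,-0.0001,0.0006,0,0,0,-0.0001,0.0006,0,0]
}}

```text
t: 10.65
position: [0.5088, 0.0263, 0.0931]
orientation: [0.45, 0.546, -0.45, 0.546]
force: [-0.8, -2.5, 0.7]
grip_width: 0.004
```

Call:
{"name": "send_rows", "arguments": {
  "increments": [0,-0.0001,0.0006,0,0,0,-0.0001,0.0006,0,0]
}}

```text
t: 10.82
position: [0.5087, 0.0264, 0.0931]
orientation: [0.449, 0.545, -0.45, 0.546]
force: [-0.3, -4.3, 0.9]
grip_width: 0.004
```

Motion has nearly stopped at y≈0.0264, about 55 mm as measured. I'll retreat back and up, then look.

Call:
{"name": "send_rows", "arguments": {
  "increments": [0,0.0008,-0.004,0,0,0,0.0008,-0.004,0.01,0,0,0.0008,-0.004,0.04,0,0,0.0008,-0.004,0.08,0,0,0.0008,-0.004,0.12,0]
}}

```text
t: 11.23
position: [0.5089, 0.024, 0.2144]
orientation: [0.45, 0.546, -0.45, 0.544]
force: [0.5, 0.6, 0.1]
grip_width: 0.0
```

Call:
{"name": "send_rows", "arguments": {
  "increments": [0,-0.02,0.035,0,0,0,-0.05,0.07,0,0,0,-0.07,0.11,0,0,0,-0.09,0.15,0,0,0,-0.11,0.185,0,0]
}}

```text
t: 11.65
position: [0.403, 0.2023, 0.2142]
orientation: [0.451, 0.545, -0.449, 0.545]
force: [1.7, 0.5, -0.2]
grip_width: 0.009
```

Call:
{"name": "send_rows", "arguments": {
  "increments": [0,-0.02,0.035,0,0,0,-0.04,0.07,0,0,0,-0.06,0.11,0,0,0,-0.07,0.15,0,0,0,-0.08,0.185,0,0]
}}

```text
t: 12.07
position: [0.3221, 0.3879, 0.2143]
orientation: [0.451, 0.546, -0.449, 0.545]
force: [1.4, -0.2, -0.0]
grip_width: 0.006
```

```bash
python3 - <<'E'
from h import *
from cell import arm
s=arm.get_image("side");t=arm.get_image("top");o=arm.get_obs()
print(o["position"],o["force"],o["moment"])
cv2.imwrite("pics/side7z.png",cv2.resize(s["img"][180:300,310:430,::-1],None,fx=5,fy=5,interpolation=cv2.INTER_CUBIC))
cv2.imwrite("pics/side7.png",s["img"][:,:,::-1])
cv2.imwrite("pics/top7z.png",cv2.resize(t["img"][215:335,240:460,::-1],(770,420),interpolation=cv2.INTER_CUBIC))
E
```

```text
[0.32182648 0.39079377 0.21375074] [ 0.00687707 -1.26644193  0.83284403] [-0.09500904  0.02847199 -0.0494159 ]
```

View pics/side7z.png

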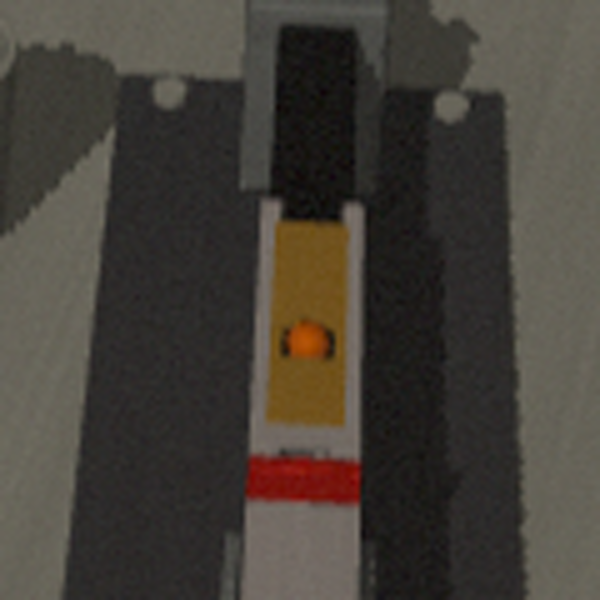

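View pics/top7z.png

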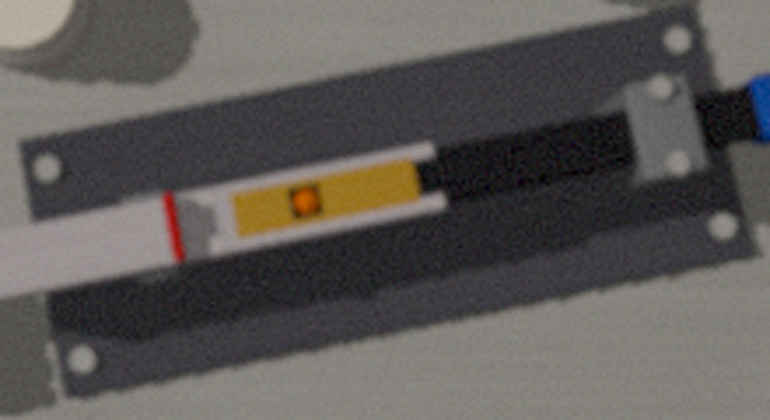

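View pics/side7.png

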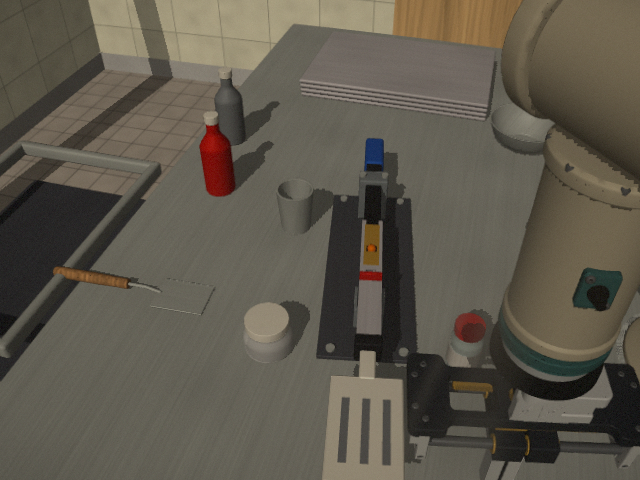

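The button stands in the brass hole in both views: side zoom (307,340), top zoom (305,202), with dark gaps around it. I'll check its height.

```bash
python3 - <<'E'
from h import *
from cell import arm
np.set_printoptions(precision=4,suppress=True)
s=arm.get_image("side");t=arm.get_image("top")
def cen(d,c,th=(3,16)):
    x0,y0,x1,y1=c;h=cv2.cvtColor(d["img"][y0:y1,x0:x1],cv2.COLOR_RGB2HSV).astype(int)
    m=(h[...,0]>=4)&(h[...,0]<=16)&(h[...,1]>170)&(h[...,2]>110)
    yy,xx=np.nonzero(m);return (xx.mean()+x0,yy.mean()+y0),m.sum(),yy.min()+y0,yy.max()+y0
a=cen(s,(360,235,385,262));b=cen(t,(318,262,340,282));print(a,b,tri(t,b[0],s,a[0]))
for z in (.090,.093,.096): print(z,proj(s,[.52,-.0307,z]),proj(t,[.52,-.0307,z]))
# brass hole centre from plate corners vs button (top view)
t0=cv2.imread("pics/top0.png")[:,:,::-1]
print("btn before",cen({"img":t0},(318,262,340,282)))
E
```

```text
((np.float64(370.921568627451), np.float64(247.68627450980392)), np.int64(51), np.int64(244), np.int64(251)) ((np.float64(326.8723404255319), np.float64(272.1276595744681)), np.int64(47), np.int64(269), np.int64(276)) (array([ 0.5202, -0.029 ,  0.0889]), np.float64(0.0007183427733184426))
0.09 [371.0872 246.476 ] [327.8374 272.3771]
0.093 [371.182  245.0616] [327.8514 272.2299]
0.096 [371.2772 243.6412] [327.8654 272.0817]
btn before ((np.float64(327.42857142857144), np.float64(271.85714285714283)), np.int64(28), np.int64(269), np.int64(275))
```

```bash
python3 - <<'E'
from cell import arm
import cv2, numpy as np
a=cv2.imread("pics/side0.png").astype(int);s=arm.get_image("side")["img"][:,:,::-1].astype(int)
def top(im):
    h=cv2.cvtColor(im[235:262,360:385].astype(np.uint8),cv2.COLOR_BGR2HSV).astype(int)
    m=(h[...,0]>=6)&(h[...,0]<=16)&(h[...,1]>150)&(h[...,2]>90);return np.nonzero(m)[0].min()+235
print("dome top row before/after",top(a),top(s))
for n,(x0,y0,x1,y1) in dict(cup=(270,170,320,240),tub=(235,295,298,365),jar=(445,305,480,350)).items():
    print(n,np.abs(a-s)[y0:y1,x0:x1].mean().round(1))
print(arm.sign_off())
E
```

```text
dome top row before/after 244 244
cup 5.8
tub 6.8
jar 6.3
the job is handed in; nothing more can be done
None
```

The paddle is lengthened and locked in the next hole, and the job is handed in. I pressed the button flush with the shut fingertips and pushed the red rib out about 55 mm. After the button came up, I backed the gripper away. The whole job took about 12 s of the 42 s allowed.

- **Forces:** the highest readings were about 8 N down and 11 N along the tube, and the tube slid at about 4–7 N.
- **Lock:** in both last views the orange button stands centred in the brass plate's hole. Its top is at the same pixel row as when it was fully out at the start (244 before and after).
- **Bystanders:** the cup, tub and jar look unmoved compared with the first picture. The pixel differences are small (about 6 grey levels), though I took no noise baseline to compare them with.
- **Check that disagreed:** locating the button from both views put the middle of its visible orange part at about 89 mm height. That is lower than I would expect for the exposed dome, which lies between 90 and 96 mm. It is within the 2 mm calibration and colour-threshold error, so I relied on the matching top row and the dome showing above the hole's rear edge.
- **Not tested:** I did not push hard against the lock. The last push of about 4 N hardly moved the tube.

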